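Slide the matching bisque dish gently into the spray fence

ROBOT

A 7-joint arm with a two-finger parallel gripper is mounted at the origin on a cart in front of the work surface, level with it; the furniture and walls round the work are solid. World frame = base frame: x ahead of the robot, y to its left, z up, the work surface at z = 0. Lengths are in m, angles in rad, forces in N, time in s.
With the tool pointing down it reaches from about 0.4 to 0.85 m from the base axis. Payload 10.4 kg.
Tool frame: the origin (TCP) lies midway between the tips of the shut fingers; the grasp point (between the pads) lies 19 mm behind it; z points along the fingers, x is the direction in which the jaws open and shut, and the axes are right-handed (so a half turn about z gives the same grasp; the last joint's range is limited). The gripper opens to 85 mm and grips with 20 to 120 N. Pads are 22 mm wide; open, the fingers measure 114 mm over their backs; the gripper's body (76 mm by 85 mm) begins 54 mm behind the grasp point. The pads swing forward as they close: fully open they stand 13 mm farther back than shut.
Start: joints at [1.303, 0.332, -0.065, 1.46, 0.022, 1.35, -0.088], TCP at [0.151, -0.606, 0.231] pointing down, gripper open.
Joint ranges: [-2.6, 2.6], [-0.5, 2.12], [-1.47, 1.34], [0.16, 2.42], [-1.27, 4.41], [0.06, 2.06], [-2.6, 2.6]. Speed limits (rad/s): [2.22, 2.22, 2.79, 2.79, 3.14, 3.14, 3.14].

INTERFACE

Orientations are given as a unit quaternion [x, y, z, w].
In Python, from workcell import monitor, eyes, ticket, models gives the robot as it stands.
- The arm moves only by the tool servo_tool, never from a script. Its argument "motion" is a list of rows, each a list of 7 numbers: the opening, from 0 (shut) to 1 (fully open), then the shift along the tool's x, y, z in m, then the turn, a rotation vector about the tool's x, y, z in degrees. In form: [[fingers, tx, ty, tz, rx, ry, rz], ...]. A call has 1 to 20 rows; each row is the pose to reach, as a shift and turn from the pose commanded when the call began, along the tool's axes at that moment; what a row does not reach only later rows make up. A row lasts 1/8 s, in which the tool goes at most 62.5 mm and 10.7 degrees, less where a joint would pass 70% of its speed; a pose out of reach is approached as far as the arm can. A call with a gripper value outside its range is refused whole. The fingers move at their own pace and stop on an object; "grip_force" is the grip in N (left out, the last holds). Time passes only in rows, so rows that repeat a pose let the fingers close. It gives the time, the measured TCP pose, the force and the opening at its end, in the units of the state.
- monitor.get_obs(): the state, without advancing time (a new reading comes with each control period).
- eyes.camera(name): name is "scene" or "side" or "wrist"; returns (picture, depth): 420x560x3 uint8, blue, green, red; 420x560 float32, m along the optical axis (not along the pixel's ray), 0 where there is no reading.
- eyes.camera_info(name): a dict with "intrinsics" (3x3 intrinsics, pixels), "k1" (the pictures are not rectified: a ray, as slopes to the right and down, at radius r is drawn at 1 + k1 r^2 times it, then the intrinsics apply), "extrinsics" (4x4, takes a point from world to camera coordinates); the wrist camera has in their place "tool_from_camera" (4x4, takes a point from camera to tool coordinates, whose origin is the TCP and whose axes are the tool frame's). Camera axes: x right, y down, z forward; pixel columns grow to the right and rows downward; lengths in m; the calibration is good to about 2 mm. A picture is of the moment at which its call begins: read the wrist's pose just before it. camera_info takes no time and is no camera call.
- ticket.hand_in(): hands the job in, once; it reports no verdict.
Trained networks look in the newest picture that a camera, given by its name, has taken for a name from the list of things; names that differ only in an ending like _2 or _b are one class to them, and where a whole thing is asked for, a point or a joint stands for the part that bears it (a point fixed in the world has none). Each returns a list of dicts, best first, with "confidence" (0 to 1); they miss things now and then, are a little off and sometimes report something else, mostly with a low value. They report only what shows in the picture. A call takes as long as a camera call. They do not tell look-alikes from the thing itself.
- models.boxes_of(camera, thing): "point" ([x, y, z] in m, in the coordinates of the camera as it stood for that picture, good to about 4 mm: the middle of the surface that is visible of it).
The state is a dict: "clock": time; "joint_pos": joint angles; "joint_velocities": joint speeds; "tau": joint torques, N m; "position": TCP position; "ee_rot": TCP orientation; "ft_force": force on the tool from outside, world axes, zero at the start; "torque": the same for the moment, N m; "grip_width": opening from 0.0 (shut) to 1.0 (fully open).
Only numpy, scipy, OpenCV 4.12 (cv2) and the standard library are available. Lean on these libraries where they do the work, as an engineer would, in place of code of your own. Each camera call takes 0.05 s, during which the arm holds its last target. There are 200 camera calls.

TASK

Of the three look-alike bisque dishes, find the one whose size matches the blue painted ring in the spray fence, and slide it along the table until it rests inside the V of the fence, centred on the ring. Bisque is brittle: touch it slowly and push it gently, never knocking or pressing it, against the gripper or the fence, with more than about 20 N; keep it upright and do not lift it off the table. Leave the other dishes and everything else where they stand.

Things in the scene. Friction and masses are not known exactly. Their poses are not given: they have to be found in the camera images.
- dish_medium_mid (a point): an open, straight-sided round bisque dish, unglazed cream clay, 92 mm across and 50 mm high, about 220 g; its walls are upright from 9 mm above the table up; this point is on its axis, half-way up (25 mm above the table); the middle size of three dishes that look alike, the only one that matches the painted ring
- dish_small_mid (a point): an open, straight-sided round bisque dish, unglazed cream clay, 72 mm across and 46 mm high, 150 g; its walls are upright from 9 mm above the table up; this point is on its axis, half-way up (23 mm above the table); too small for the ring, must stay where it stands
- dish_large_mid (a point): an open, straight-sided round bisque dish, unglazed cream clay, 112 mm across and 54 mm high, 300 g; its walls are upright from 9 mm above the table up; this point is on its axis, half-way up (27 mm above the table); too big for the ring, must stay where it stands
- ring (a point): middle of the blue painted ring (98 mm across, only a line of paint) in the mouth of the spray fence, at table height. x axis: level, from the open mouth into the V, midway between its cheeks. When the 92 mm dish touches both rubber faces its axis stands on this point.
- fence: spray fence, fixed to the table: two aluminium cheeks 30 mm high and 72 mm long, faced with black rubber, form a blunt V of 120 degrees that opens to the fence's -x. Origin: the same point and axes as the ring; the V's inner corner lies 53 mm along +x from it.
- tile_blue: upright L-shaped test tile, dark blue, 30 x 34 mm, 61 mm high, a bystander that must stay; origin at the centre of its underside
- tile_green: upright L-shaped test tile, grey-green, 30 x 34 mm, 61 mm high, a bystander that must stay; origin at the centre of its underside
- beaker: pink clay beaker, 68 mm across, 85 mm high, a bystander that must stay; origin at the centre of its underside
- dish_medium: the same middle-size (92 mm) dish; origin at the centre of its underside, its z axis up when upright
Mind the look-alikes: they are no part of the job. What is shaped like the dish_medium but yellow is not meant.

How it is judged:
By the outcome, as a careful person would: the job done as asked, in the order asked, and still so for the second after the job is handed in, with the robot touching nothing.
It also fails if it takes over 54 s, if anything falls off the work surface, if the arm or the gripper's body presses on something with over 40 N, if the wrist force passes 120 N, or if a joint passes its speed limit or range.

## Working session

There is one attempt and no reset: what is moved stays moved. The work goes in short steps, Python scripts to look and compute and a tool call to move; the robot and the scene stay as the last step left them, time stands still between calls to the robot, and variables do not carry over. Pictures are saved under pics/ and viewed, about 8 in all and at most 12, crops included, and the job is handed in when it is done.

Besides the shell and the picture viewer there is one more tool, called after ">>>" as name(argument=value, ...) on one line, values as JSON. servo_tool: Moves the arm, as the interface text tells. Its arguments: {"type":"object","properties":{"motion":{"type":"array"},"grip_force":{"type":"number"}},"required":["motion"]}

```bash
mkdir -p pics; cat > h.py <<'E'
import numpy as np, cv2
from workcell import monitor, eyes, ticket, models
def cam(n):
    o=monitor.get_obs(); p,d=eyes.camera(n); return o,p,d
def info(n):
    i=eyes.camera_info(n); return i,np.array(i["intrinsics"]),i["k1"]
def T(n,o):
    i=eyes.camera_info(n)
    if n!="wrist": return np.linalg.inv(np.array(i["extrinsics"]))
    from scipy.spatial.transform import Rotation as R
    M=np.eye(4); M[:3,:3]=R.from_quat(o["ee_rot"]).as_matrix(); M[:3,3]=o["position"]
    return M@np.array(i["tool_from_camera"])
def rays(n,uv):
    i,K,k1=info(n)
    return cv2.undistortPoints(np.array(uv,float).reshape(-1,1,2),K,distv(k1))[:,0]
def distv(k1): return np.array([k1,0,0,0,0.])
def cloud(n,o,d):
    v,u=np.indices(d.shape); r=rays(n,np.stack([u.ravel(),v.ravel()],1)).reshape(*d.shape,2)
    P=np.concatenate([r*d[...,None],d[...,None]],2); M=T(n,o)
    W=P@M[:3,:3].T+M[:3,3]; W[d==0]=np.nan; return W
def proj(n,o,P):
    i,K,k1=info(n); C=np.linalg.inv(T(n,o)); P=np.atleast_2d(P)@C[:3,:3].T+C[:3,3]
    return cv2.projectPoints(P,np.zeros(3),np.zeros(3),K,distv(k1))[0][:,0]
E
python3 - <<'E'
from h import *
print(monitor.get_obs())
for n in ("scene","side"):
    o,p,d=cam(n); cv2.imwrite(f"pics/{n}0.png",p); np.savez(f"{n}0.npz",p=p,d=d)
    M=T(n,o); print(n,M[:3,3].round(3))
    for t in ("dish_medium","dish_small_mid","dish_large_mid","fence","ring","tile_blue","tile_green","beaker"):
        for r in models.boxes_of(n,t):
            w=M[:3,:3]@np.array(r["point"])+M[:3,3]; print(t,round(r["confidence"],2),w.round(3),proj(n,o,w).round()[0])
E
```

```text
{'clock': 0.0, 'joint_pos': array([ 1.30339127,  0.33291335, -0.06468397,  1.46094961,  0.02160849,
        1.34991111, -0.08845765]), 'joint_velocities': array([ 0.0018324 , -0.00110654, -0.00033105, -0.00062706,  0.00030974,
       -0.00040539,  0.00056142]), 'tau': array([-1.20097655e-03, -6.25448298e+01,  4.81948885e-02, -3.91598904e+01,
        1.60377729e-02,  1.00644995e-02, -3.34780839e-05]), 'position': array([ 0.15136845, -0.60599723,  0.23048604]), 'ee_rot': array([ 7.88167254e-01, -6.15460663e-01, -6.09925815e-04, -4.24061520e-04]), 'ft_force': array([ 1.17338176, -0.18646876, -0.40233747]), 'torque': array([ 0.00252654,  0.07941988, -0.07973562]), 'grip_width': 0.9991541140426358}
scene [-0.227  0.701  1.151]
dish_medium 0.78 [ 0.235 -0.382  0.03 ] [425. 205.]
dish_medium 0.77 [ 0.467 -0.156  0.028] [319. 203.]
dish_medium 0.74 [ 0.322 -0.244  0.026] [374. 214.]
dish_medium 0.73 [0.309 0.182 0.021] [275. 301.]
dish_small_mid 0.68 [0.455 0.265 0.026] [214. 285.]
dish_large_mid 0.57 [0.44  0.066 0.022] [272. 249.]
fence 0.89 [0.703 0.07  0.024] [212. 201.]
ring 0.83 [0.707 0.072 0.026] [211. 200.]
ring 0.45 [ 0.746 -0.138  0.02 ] [253. 164.]
tile_blue 0.47 [ 0.75  -0.135  0.018] [252. 164.]
beaker 0.56 [0.671 0.288 0.052] [158. 238.]
beaker 0.54 [0.704 0.071 0.027] [212. 200.]
side [0.083 0.966 0.791]
dish_medium 0.87 [ 0.463 -0.145  0.028] [305. 194.]
dish_medium 0.82 [ 0.314 -0.226  0.034] [352. 191.]
dish_medium 0.72 [ 0.236 -0.355  0.034] [381. 180.]
dish_medium 0.62 [0.306 0.174 0.027] [316. 262.]
dish_small_mid 0.82 [0.454 0.266 0.027] [255. 267.]
dish_large_mid 0.68 [0.438 0.062 0.028] [289. 227.]
fence 0.83 [0.713 0.073 0.026] [213. 208.]
ring 0.72 [0.709 0.074 0.025] [214. 208.]
tile_green 0.62 [ 0.721 -0.195  0.008] [249. 176.]
beaker 0.73 [0.685 0.3   0.059] [178. 242.]
beaker 0.57 [ 0.754 -0.138  0.022] [234. 177.]
```

```bash
python3 - <<'E'
import cv2
p=cv2.imread("pics/scene0.png"); cv2.imwrite("pics/scene0c.png",cv2.resize(p[130:340,110:480],(800,454),interpolation=cv2.INTER_CUBIC))
E
```

```text
(no output)
```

View pics/scene0c.png

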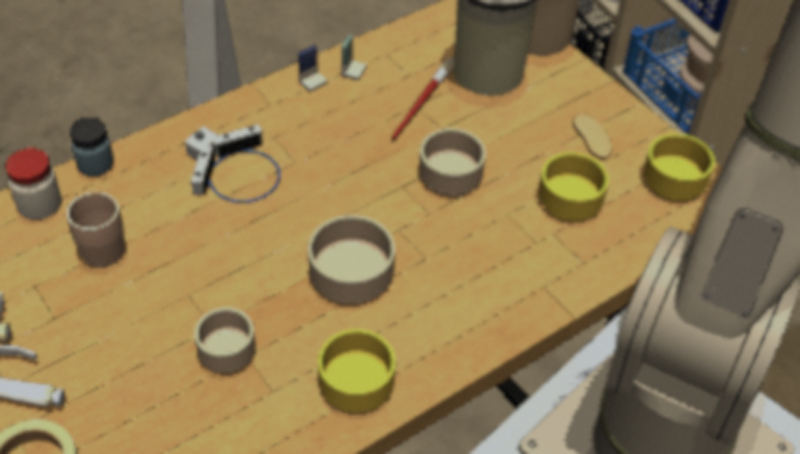

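The picture shows three bisque dishes, at crop (452,162), (351,260) and (226,340). The three yellow ones at (573,186), (680,165) and (357,370) are look-alikes. The ring is at (245,175), with the fence to its upper left. Next I measure the diameters, the ring and the fence axis.

```bash
cat > m.py <<'E'
from h import *
from scipy.optimize import least_squares
def circ(P,c0,r0):
    f=lambda q:np.hypot(P[:,0]-q[0],P[:,1]-q[1])-q[2]
    s=least_squares(f,[*c0,r0],loss="soft_l1",f_scale=.002); return s.x,np.sqrt(np.median(f(s.x)**2))
E
python3 - <<'E'
from m import *
for n in ("scene","side"):
    z=np.load(n+"0.npz"); p,d=z["p"],z["d"]; W=cloud(n,None,d)
    for nm,c,h in (("A",(.467,-.155),.05),("B",(.44,.066),.054),("C",(.455,.265),.046)):
        m=(np.hypot(W[...,0]-c[0],W[...,1]-c[1])<.08)
        top=np.nanpercentile(W[m][:,2],98)
        q=m&(W[...,2]>.015); P=W[q]
        s,e=circ(P,c,.045); print(n,nm,"top",top.round(4),"fit",s.round(4),e.round(4),len(P))
    # ring: blue paint pixels
    hsv=cv2.cvtColor(p,cv2.COLOR_BGR2HSV).astype(int)
    v,u=np.indices(d.shape)
    r=rays(n,np.stack([u.ravel(),v.ravel()],1)); M=T(n,None)
    D=np.c_[r,np.ones(len(r))]@M[:3,:3].T; G=(M[:3,3]-D*(M[2,3]/D[:,2])[:,None]).reshape(*d.shape,3)
    b=p.astype(int)[...,0]-p.astype(int)[...,2]
    q=(np.hypot(G[...,0]-.66,G[...,1]-.04)<.12)&(b>5)&(hsv[...,1]>25)
    P=G[q]; s,e=circ(P,P.mean(0)[:2],.049); print(n,"ring",s.round(4),e.round(4),len(P))
    q=(np.hypot(W[...,0]-.70,W[...,1]-.06)<.11)&(W[...,2]>.02)&(W[...,2]<.05)
    P=W[q]; print(n,"fence pts",len(P),P.mean(0).round(3)); np.save(n+"_f.npy",P)
    im=np.full((400,400),255,np.uint8)
    table=W[(np.hypot(W[...,0]-.6,W[...,1])<.05)][:,2]; print("tablez",np.nanmedian(table))
    for x in P: cv2.circle(im,(int(200+(x[0]-s[0])*1500),int(200-(x[1]-s[1])*1500)),2,0,-1)
    cv2.circle(im,(200,200),74,100,1); cv2.imwrite(f"pics/f_{n}.png",im)
a=[cv2.imread(f"pics/f_{n}.png") for n in ("scene","side")]; cv2.imwrite("pics/f.png",np.hstack(a))
E
```

```text
scene A top 0.0509 fit [ 0.4619 -0.1498  0.0433] 0.0016 556
scene B top 0.0551 fit [0.431  0.0749 0.0532] 0.0013 832
scene C top 0.0468 fit [0.4479 0.2709 0.0333] 0.0012 463
scene ring [0.6651 0.06   0.0538] 0.0021 16
scene fence pts 373 [0.714 0.07  0.03 ]
tablez 0.00039547083900037805
side A top 0.0501 fit [ 0.4635 -0.1504  0.0434] 0.0015 424
side B top 0.054 fit [0.4326 0.0743 0.0534] 0.0013 741
side C top 0.0459 fit [0.4496 0.2705 0.0333] 0.0011 461
side ring [0.6849 0.048  0.0374] 0.0004 9
side fence pts 257 [0.716 0.071 0.029]
tablez -2.741710148324028e-05
```

View pics/f.png

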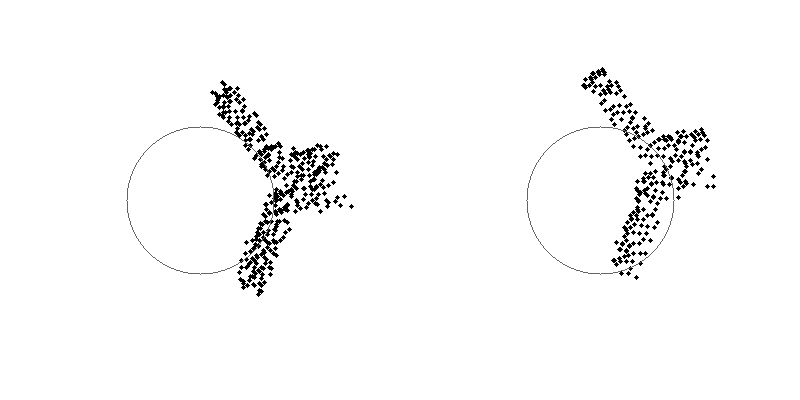

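A is the medium dish: its fit reads 43 mm against 53 and 33 mm, all about 3 mm low, and its rim is at 50 mm. Its centre is about (0.463, -0.150). Next I refine the ring and the fence axis from the saved pictures.

```bash
python3 - <<'E'
from m import *
from scipy.ndimage import map_coordinates
def rect(n,p,c,s=.0005,N=400):
    g=np.indices((N,N)); X=c[0]+(g[1]-N/2)*s; Y=c[1]-(g[0]-N/2)*s
    uv=proj(n,None,np.stack([X.ravel(),Y.ravel(),0*X.ravel()],1)).astype(np.float32).reshape(N,N,2)
    return cv2.remap(p,uv[...,0],uv[...,1],cv2.INTER_LINEAR)
c=(.68,.06); out=[]
for n in ("scene","side"):
    z=np.load(n+"0.npz"); p=z["p"]; I=rect(n,p,c); f=I.astype(float)
    b=f[...,0]/(f[...,2]+1); 
    th=np.radians(np.arange(0,360,2))
    best=max(((np.mean(np.clip(map_coordinates(b,[200-(y+.049*np.sin(th)-c[1])/.0005,200+(x+.049*np.cos(th)-c[0])/.0005],order=1),0,.9)),x,y) for x in np.arange(.63,.70,.001) for y in np.arange(.02,.10,.001)))
    print(n,np.round(best,4))
    P=np.load(n+"_f.npy"); 
    # fit V: top surface band, corner + axis; cheek centreline fits
    P=P[np.abs(P[:,2]-.03)<.006]
    x0,y0=best[1:]
    def f2(q):
        a,cx,cy=q; e=[]
        ds=[]
        for sgn in (1,-1):
            t=a+np.pi+sgn*np.pi/3; d=np.array([np.cos(t),np.sin(t)]); v=P[:,:2]-[cx,cy]; l=np.clip(v@d,0,.072)
            ds.append(np.hypot(*(v-l[:,None]*d).T))
        return np.min(ds,0)
    s=least_squares(f2,[.23,x0+.055,y0+.012],loss="soft_l1",f_scale=.003)
    print("V axis deg",np.degrees(s.x[0]),"centreline corner",s.x[1:].round(4),"med res",np.median(f2(s.x)).round(4), "dist ring", np.hypot(s.x[1]-x0,s.x[2]-y0).round(4), "dir",np.degrees(np.arctan2(s.x[2]-y0,s.x[1]-x0)).round(1))
    uv=lambda x,y:(int(200+(x-c[0])/.0005),int(200-(y-c[1])/.0005))
    J=I.copy(); cv2.circle(J,uv(x0,y0),98,(0,0,255),1)
    a=s.x[0]; co=np.array([x0,y0])+.053*np.array([np.cos(a),np.sin(a)])
    for sg in (1,-1):
        t=a+np.pi+sg*np.pi/3; cv2.line(J,uv(*co),uv(*(co+.072*np.array([np.cos(t),np.sin(t)]))),(0,255,0),1)
    out.append(J)
cv2.imwrite("pics/rect.png",np.hstack(out))
E
```

```text
scene [0.7815 0.667  0.061 ]
V axis deg 9.507422083265276 centreline corner [0.7288 0.0745] med res 0.0067 dist ring 0.0633 dir 12.3
side [0.7069 0.67   0.06  ]
V axis deg 10.033778026362981 centreline corner [0.7306 0.0756] med res 0.0067 dist ring 0.0626 dir 14.4
```

View pics/rect.png

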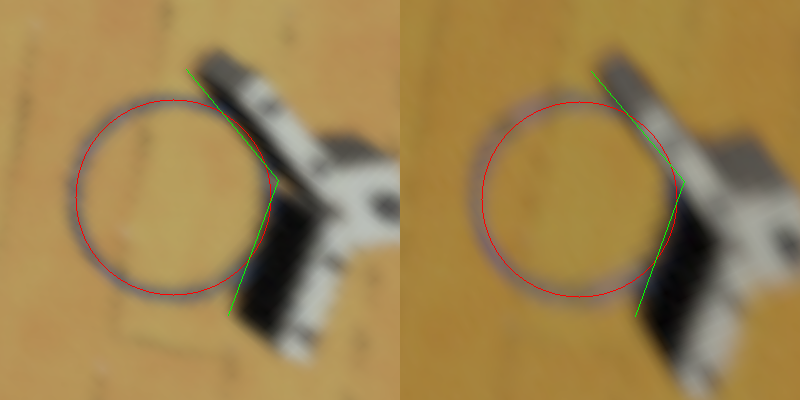

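The overlay shows the ring centred at about (0.666, 0.061) with the axis at about 13°, the dish entering from lower left. My plan is to use the half-open fingers (60 mm) as a fork behind the dish. I push at about 55° to a point on the fence axis, then turn the fork and push along the axis.

>>> servo_tool(motion=[[0.7,-0.032,-0.036,0,0,0,-4],[0.7,-0.064,-0.071,0,0,0,-8],[0.7,-0.095,-0.107,0,0,0,-12],[0.7,-0.127,-0.143,0,0,0,-17],[0.7,-0.159,-0.178,0,0,0,-21],[0.7,-0.19,-0.214,0,0,0,-25],[0.7,-0.222,-0.25,0,0,0,-29],[0.7,-0.254,-0.285,0,0,0,-33],[0.7,-0.285,-0.321,0,0,0,-37],[0.7,-0.317,-0.356,0,0,0,-41.5],[0.7,-0.317,-0.356,0,0,0,-41.5],[0.7,-0.317,-0.356,0,0,0,-41.5]])

```text
clock: 2.4
position: [0.4197, -0.2132, 0.2313]
ee_rot: [0.955, -0.297, -0.0, 0.0]
ft_force: [-0.6, -0.5, 0.2]
grip_width: 0.702
```

```bash
python3 - <<'E'
from m import *
o,p,d=cam("wrist"); cv2.imwrite("pics/w1.png",p); print(o["clock"],o["position"].round(4),o["ee_rot"].round(4),o["grip_width"],o["ft_force"].round(1))
W=cloud("wrist",o,d)
c=(.463,-.150); m=(np.hypot(W[...,0]-c[0],W[...,1]-c[1])<.08)
q=m&(W[...,2]>.044)&(W[...,2]<.06); s,e=circ(W[q],c,.045); print("rim",s.round(4),e,q.sum())
q=m&(W[...,2]>.015); s,e=circ(W[q],c,.045); print("all",s.round(4),e,q.sum())
M=T("wrist",o); print(M[:3,3].round(3), M[:3,2].round(2))
E
```

```text
2.4 [ 0.4197 -0.2132  0.2313] [ 9.550e-01 -2.967e-01 -0.000e+00  2.000e-04] 0.7022059462564565 [-0.6 -0.5  0.2]
rim [ 0.4634 -0.1519  0.0428] 0.0013824057848288926 2113
all [ 0.4542 -0.1628  0.053 ] 0.004105809443909824 19742
[ 0.464 -0.148  0.375] [-0.18 -0.26 -0.95]
```

View pics/w1.png

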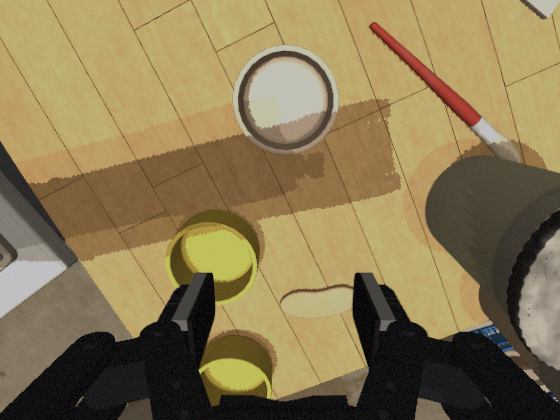

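The picture shows the bisque dish at (286,99) straight ahead of the fork, with yellow dishes, a spatula and a canister round about. I check clearance before going down.

```bash
python3 - <<'E'
from m import *
t=np.array([.4197,-.2132]); fx=np.array([.824,-.567]); fy=np.array([.567,.824])
for n in ("scene","side"):
    W=cloud(n,None,np.load(n+"0.npz")["d"]).reshape(-1,3); W=W[(W[:,2]>.012)&(W[:,2]<.5)]
    v=W[:,:2]-t; a,b=v@fx,v@fy
    k=(abs(a)<.1)&(b>-.1)&(b<.35)
    for i in range(-10,35,3):
        kk=k&(b>i/100)&(b<=i/100+.03)
        if kk.any(): print(n,i,kk.sum(),a[kk].min().round(3),a[kk].max().round(3),W[kk,2].max().round(3))
E
```

```text
scene -10 98 -0.042 -0.024 0.055
scene -7 78 -0.1 -0.027 0.054
scene -4 69 -0.098 -0.052 0.055
scene 2 132 -0.04 0.037 0.055
scene 5 189 -0.049 0.048 0.056
scene 8 188 -0.05 0.045 0.054
scene 11 88 -0.031 0.099 0.056
scene 14 1 0.081 0.081 0.014
scene 20 1 -0.098 -0.098 0.04
scene 23 38 -0.1 -0.094 0.057
scene 26 1 -0.099 -0.099 0.035
scene 32 14 0.092 0.1 0.033
side -10 62 -0.038 -0.026 0.051
side -7 39 -0.1 -0.03 0.053
side -4 85 -0.098 -0.051 0.053
side 2 110 -0.036 0.04 0.052
side 5 129 -0.046 0.047 0.054
side 8 120 -0.045 0.046 0.051
side 11 96 -0.032 0.097 0.052
side 20 9 -0.1 -0.097 0.054
side 23 46 -0.1 -0.093 0.055
side 32 4 0.096 0.1 0.027
```

>>> servo_tool(motion=[[0.7,0,-0.012,0.03,0,0,0],[0.7,0,-0.012,0.07,0,0,0],[0.7,0,-0.012,0.11,0,0,0],[0.7,0,-0.012,0.15,0,0,0],[0.7,0,-0.012,0.18,0,0,0],[0.7,0,-0.012,0.2,0,0,0],[0.7,0,-0.012,0.21,0,0,0],[0.7,0,-0.012,0.217,0,0,0],[0.7,0,-0.012,0.217,0,0,0]])

```text
clock: 3.58
position: [0.4268, -0.203, 0.0144]
ee_rot: [0.955, -0.297, 0.0, 0.0]
ft_force: [-0.9, 0.9, 0.6]
grip_width: 0.694
```

>>> servo_tool(motion=[[0.7,0,-0.003,0,0,0,0],[0.7,0,-0.006,0,0,0,0],[0.7,0,-0.008,0,0,0,0],[0.7,0,-0.01,0,0,0,0],[0.7,0,-0.012,0,0,0,0],[0.7,0,-0.014,0,0,0,0],[0.7,0,-0.016,0,0,0,0],[0.7,0,-0.018,0,0,0,0],[0.7,0,-0.02,0,0,0,0],[0.7,0,-0.022,0,0,0,0],[0.7,0,-0.024,0,0,0,0],[0.7,0,-0.026,0,0,0,0],[0.7,0,-0.028,0,0,0,0],[0.7,0,-0.03,0,0,0,0]])

```text
clock: 5.32
position: [0.4438, -0.1779, 0.0143]
ee_rot: [0.955, -0.296, -0.0, 0.0]
ft_force: [-1.0, -2.5, -0.6]
grip_width: 0.7
```

```bash
cat > look.py <<'E'
from m import *
import sys
def look(c,names=("scene","side"),h=.05,save=None):
    r=[]
    for n in names:
        o,p,d=cam(n); W=cloud(n,o,d); m=(np.hypot(W[...,0]-c[0],W[...,1]-c[1])<.056)
        if save: cv2.imwrite(f"pics/{save}_{n}.png",p)
        q=m&(W[...,2]>.040)&(W[...,2]<.057); f=lambda s:np.hypot(W[q][:,0]-s[0],W[q][:,1]-s[1])-.0432
        s=least_squares(f,c,loss="soft_l1",f_scale=.002).x; print(n,"dish",s.round(4),q.sum()); r.append(s)
    o=monitor.get_obs(); t=o["position"]; Q=o["ee_rot"]
    ax=np.array([2*Q[0]**2-1,2*Q[0]*Q[1]]); fw=np.array([-ax[1],ax[0]])
    s=np.mean(r,0); v=s-t[:2]; print("clock",o["clock"],"tcp",t.round(4),"F",o["ft_force"].round(1),"dish in tool: lat %.4f fwd %.4f"%(v@ax,v@fw),"head %.1f"%np.degrees(np.arctan2(*fw[::-1])))
    g=np.array([.666,.061])-s; print("to ring",g.round(4),"ahead(13deg) %.4f left %.4f"%(g@[np.cos(.227),np.sin(.227)],g@[-np.sin(.227),np.cos(.227)]))
if __name__=="__main__": look(eval(sys.argv[1]),save=sys.argv[2] if len(sys.argv)>2 else None)
E
python3 look.py "(.471,-.140)"
```

```text
scene dish [ 0.4668 -0.1386] 221
side dish [ 0.4679 -0.139 ] 184
clock 5.425 tcp [ 0.444  -0.1776  0.0143] F [ 0.2 -0.6  0.5] dish in tool: lat -0.0028 fwd 0.0453 head 55.5
to ring [0.1987 0.1998] ahead(13deg) 0.2385 left 0.1499
```

The dish is cradled, 45 mm ahead of the tool as predicted. Now I push it.

>>> servo_tool(motion=[[0.7,0,-0.003,0,0,0,0],[0.7,0,-0.007,0,0,0,0],[0.7,0,-0.012,0,0,0,0],[0.7,0,-0.018,0,0,0,0],[0.7,0,-0.024,0,0,0,0],[0.7,0,-0.03,0,0,0,0],[0.7,0,-0.036,0,0,0,0],[0.7,0,-0.042,0,0,0,0],[0.7,0,-0.048,0,0,0,0],[0.7,0,-0.054,0,0,0,0],[0.7,0,-0.06,0,0,0,0],[0.7,0,-0.066,0,0,0,0],[0.7,0,-0.072,0,0,0,0],[0.7,0,-0.078,0,0,0,0],[0.7,0,-0.084,0,0,0,0],[0.7,0,-0.09,0,0,0,0],[0.7,0,-0.095,0,0,0,0],[0.7,0,-0.099,0,0,0,0],[0.7,0,-0.101,0,0,0,0]])

```text
clock: 7.8
position: [0.5011, -0.0944, 0.0143]
ee_rot: [0.955, -0.296, 0.0, 0.0]
ft_force: [-1.1, -1.6, 1.7]
grip_width: 0.699
```

```bash
python3 look.py "(.527,-.057)" p1
```

```text
scene dish [ 0.5236 -0.055 ] 219
side dish [ 0.5245 -0.0559] 195
clock 7.9 tcp [ 0.5012 -0.0944  0.0143] F [-1.  -0.4 -0. ] dish in tool: lat -0.0032 fwd 0.0450 head 55.5
to ring [0.142  0.1165] ahead(13deg) 0.1645 left 0.0815
```

>>> servo_tool(motion=[[0.7,0,-0.003,0,0,0,0],[0.7,0,-0.007,0,0,0,0],[0.7,0,-0.013,0,0,0,0],[0.7,0,-0.02,0,0,0,0],[0.7,0,-0.027,0,0,0,0],[0.7,0,-0.034,0,0,0,0],[0.7,0,-0.041,0,0,0,0],[0.7,0,-0.048,0,0,0,0],[0.7,0,-0.055,0,0,0,0],[0.7,0,-0.062,0,0,0,0],[0.7,0,-0.069,0,0,0,0],[0.7,0,-0.076,0,0,0,0],[0.7,0,-0.083,0,0,0,0],[0.7,0,-0.09,0,0,0,0],[0.7,0,-0.097,0,0,0,0],[0.7,0,-0.104,0,0,0,0],[0.7,0,-0.111,0,0,0,0],[0.7,0,-0.117,0,0,0,0],[0.7,0,-0.12,0,0,0,0],[0.7,0,-0.122,0,0,0,0]])

```text
clock: 10.4
position: [0.5701, 0.0059, 0.0143]
ee_rot: [0.955, -0.296, -0.0, 0.0]
ft_force: [-2.1, -2.7, 1.2]
grip_width: 0.701
```

```bash
python3 look.py "(.596,.043)" p2; python3 - <<'E'
import cv2,numpy as np
a=cv2.imread("pics/p2_scene.png"); b=cv2.imread("pics/p2_side.png")
cv2.imwrite("pics/p2.png",np.hstack([cv2.resize(x[130:290,140:360],(400,291)) for x in (a,b)]))
E
```

```text
scene dish [0.5924 0.0448] 205
side dish [0.5936 0.0441] 202
clock 10.5 tcp [0.5702 0.0061 0.0143] F [-0.4 -0.2  0.5] dish in tool: lat -0.0029 fwd 0.0446 head 55.5
to ring [0.073  0.0166] ahead(13deg) 0.0749 left -0.0003
```

View pics/p2.png

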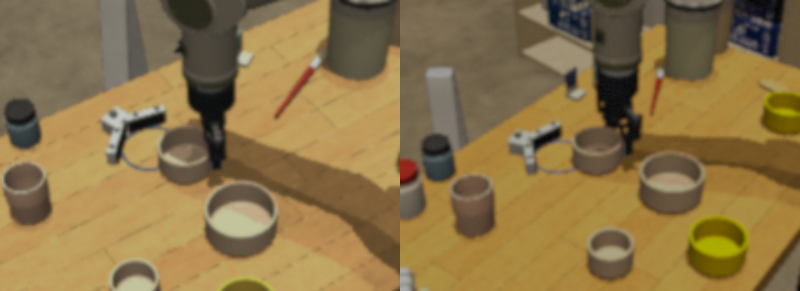

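The dish stands upright just outside the ring, on its axis. I back off, swing the fork round to the 13° heading and come up behind it.

>>> servo_tool(motion=[[0.7,0,0.005,0,0,0,0],[0.7,0,0.011,0,0,0,0],[0.7,0,0.015,0,0,0,0],[0.7,-0.006,0.015,0,0,0,5],[0.7,-0.011,0.0136,0,0,0,10],[0.7,-0.016,0.0125,0,0,0,15],[0.7,-0.021,0.011,0,0,0,20],[0.7,-0.026,0.0085,0,0,0,25],[0.7,-0.0305,0.006,0,0,0,30],[0.7,-0.0345,0.0035,0,0,0,35],[0.7,-0.038,0.001,0,0,0,39],[0.7,-0.0405,-0.002,0,0,0,42.5],[0.7,-0.0405,-0.002,0,0,0,42.5]])

```text
clock: 12.12
position: [0.5377, 0.0306, 0.0144]
ee_rot: [0.783, -0.622, 0.0, -0.0]
ft_force: [-0.2, 0.1, 0.7]
grip_width: 0.702
```

```bash
python3 look.py "(.594,.044)" p3; python3 - <<'E'
from m import *
o,p,d=cam("wrist"); cv2.imwrite("pics/w2.png",p)
W=cloud("wrist",o,d); c=(.594,.044); m=(np.hypot(W[...,0]-c[0],W[...,1]-c[1])<.056)&(W[...,2]>.044)&(W[...,2]<.056)
s,e=circ(W[m],c,.043); print("wrist rim",s.round(4),e,m.sum())
E
```

```text
scene dish [0.5926 0.0451] 139
side dish [0.5943 0.0446] 155
clock 12.225 tcp [0.5378 0.0302 0.0144] F [ 0.1 -0.3  0.9] dish in tool: lat -0.0017 fwd 0.0575 head 13.1
to ring [0.0725 0.0161] ahead(13deg) 0.0743 left -0.0006
wrist rim [0.595  0.0435 0.0422] 0.0012720803705883435 20036
```

View pics/w2.png

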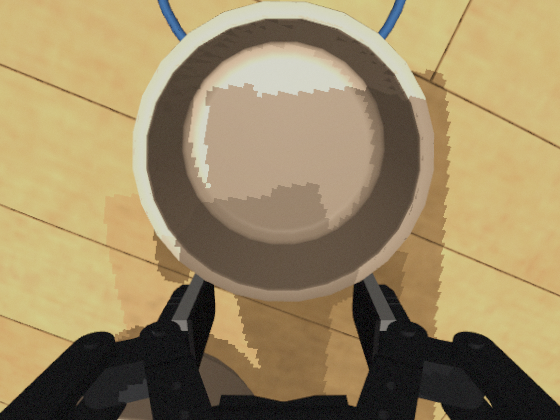

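The picture shows the dish centred in the fork at column 284, with the ring ahead symmetric about the same column. I push slowly to contact, on towards the ring, and stop short.

>>> servo_tool(motion=[[0.7,0,-0.003,0,0,0,0],[0.7,0,-0.006,0,0,0,0],[0.7,0,-0.008,0,0,0,0],[0.7,0,-0.01,0,0,0,0],[0.7,0,-0.012,0,0,0,0],[0.7,0,-0.014,0,0,0,0],[0.7,0,-0.016,0,0,0,0],[0.7,0,-0.019,0,0,0,0],[0.7,0,-0.024,0,0,0,0],[0.7,0,-0.029,0,0,0,0],[0.7,0,-0.034,0,0,0,0],[0.7,0,-0.04,0,0,0,0],[0.7,0,-0.046,0,0,0,0],[0.7,0,-0.052,0,0,0,0],[0.7,0,-0.058,0,0,0,0],[0.7,0,-0.063,0,0,0,0],[0.7,0,-0.067,0,0,0,0],[0.7,0,-0.07,0,0,0,0],[0.7,0,-0.072,0,0,0,0]])

```text
clock: 14.65
position: [0.6081, 0.0467, 0.0143]
ee_rot: [0.783, -0.622, 0.0, 0.0]
ft_force: [-1.4, -0.5, -0.4]
grip_width: 0.699
```

```bash
python3 look.py "(.652,.058)" p4; python3 - <<'E'
from m import *
o,p,d=cam("wrist"); cv2.imwrite("pics/w3.png",p)
W=cloud("wrist",o,d); c=(.652,.058); m=(np.hypot(W[...,0]-c[0],W[...,1]-c[1])<.056)&(W[...,2]>.044)&(W[...,2]<.056)
s,e=circ(W[m],c,.043); print("wrist rim",s.round(4),e,m.sum())
E
```

```text
scene dish [0.6496 0.0572] 137
side dish [0.6516 0.0571] 126
clock 14.75 tcp [0.6082 0.0467 0.0143] F [-0.2 -0.4 -0.2] dish in tool: lat -0.0006 fwd 0.0437 head 13.0
to ring [0.0154 0.0039] ahead(13deg) 0.0158 left 0.0003
wrist rim [0.6528 0.056  0.0425] 0.001406670626066621 18831
```

View pics/w3.png

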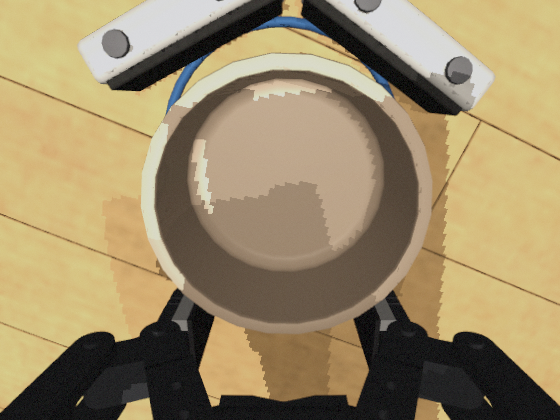

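The dish is about to enter the V, symmetric between the cheeks, with the fence corner at column 290 and the dish at 286. I go on slowly.

>>> servo_tool(motion=[[0.7,0,-0.002,0,0,0,0],[0.7,0,-0.004,0,0,0,0],[0.7,0,-0.006,0,0,0,0],[0.7,0,-0.0075,0,0,0,0],[0.7,0,-0.009,0,0,0,0],[0.7,0,-0.01,0,0,0,0],[0.7,0,-0.011,0,0,0,0]])

```text
clock: 15.68
position: [0.6187, 0.0492, 0.0143]
ee_rot: [0.783, -0.622, 0.0, 0.0]
ft_force: [-2.1, -0.5, 1.9]
grip_width: 0.7
```

```bash
python3 look.py "(.663,.060)" p5; python3 - <<'E'
from m import *
o,p,d=cam("wrist"); cv2.imwrite("pics/w4.png",p)
W=cloud("wrist",o,d); c=(.663,.059); m=(np.hypot(W[...,0]-c[0],W[...,1]-c[1])<.056)&(W[...,2]>.044)&(W[...,2]<.056)
s,e=circ(W[m],c,.043); print("wrist rim",s.round(4),e,m.sum())
E
```

```text
scene dish [0.6599 0.0595] 149
side dish [0.6617 0.0597] 121
clock 15.775 tcp [0.6188 0.0492 0.0143] F [-2.3 -0.1  2.1] dish in tool: lat -0.0006 fwd 0.0433 head 13.0
to ring [0.0052 0.0014] ahead(13deg) 0.0054 left 0.0002
wrist rim [0.6633 0.0585 0.0425] 0.0014079147981668552 18849
```

View pics/w4.png

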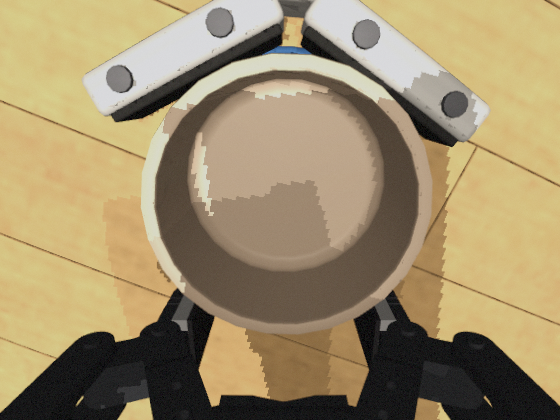

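The rim is almost at both cheeks. Now I creep at 0.5 mm per row, watching the force.

>>> servo_tool(motion=[[0.7,0,-0.0005,0,0,0,0],[0.7,0,-0.001,0,0,0,0],[0.7,0,-0.0015,0,0,0,0],[0.7,0,-0.002,0,0,0,0]])

```text
clock: 16.32
position: [0.6202, 0.0495, 0.0142]
ee_rot: [0.783, -0.622, -0.0, 0.0]
ft_force: [-5.4, -0.8, 3.4]
grip_width: 0.702
```

>>> servo_tool(motion=[[0.7,0,-0.0004,0,0,0,0],[0.7,0,-0.0004,0,0,0,0]])

```text
clock: 16.58
position: [0.6203, 0.0496, 0.0142]
ee_rot: [0.783, -0.622, -0.0, 0.001]
ft_force: [-7.5, -2.3, 4.7]
grip_width: 0.7
```

```bash
python3 look.py "(.664,.060)" p6; python3 - <<'E'
from m import *
o,p,d=cam("wrist"); cv2.imwrite("pics/w5.png",cv2.resize(p[0:160,70:500],(800,298)))
E
```

```text
scene dish [0.6618 0.0597] 140
side dish [0.6636 0.0595] 123
clock 16.675 tcp [0.6203 0.0495 0.0142] F [-7.  -0.6  5.1] dish in tool: lat -0.0003 fwd 0.0436 head 13.0
to ring [0.0033 0.0014] ahead(13deg) 0.0035 left 0.0006
```

View pics/w5.png

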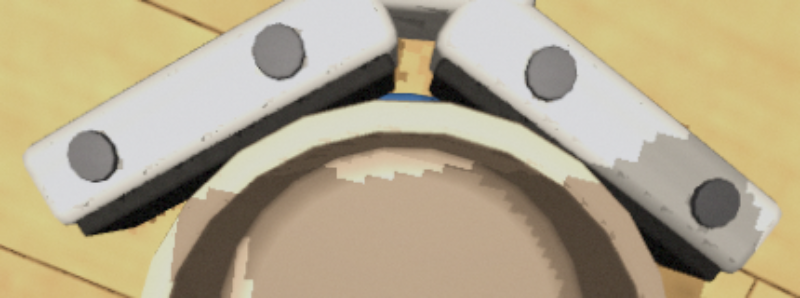

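Force has risen to 7 N along the axis while the tool stalled, so the dish rests on the fence. The picture shows the rim against both cheeks, at crop (235,140) and (600,165). I check the centring numerically by fitting the cheeks in the wrist depth.

```bash
python3 - <<'E'
from m import *
o,p,d=cam("wrist"); W=cloud("wrist",o,d); print(o["ft_force"].round(1))
g=p.astype(int); sat=g.max(2)-g.min(2)
ring=np.array([.666,.061]); v=W[...,:2]-ring
f=np.array([np.cos(.2),np.sin(.2)]); l=np.array([-f[1],f[0]])
top=(W[...,2]>.024)&(W[...,2]<.037)&(v@f>0.0)&(np.hypot(v[...,0],v[...,1])>.047)
print("top z",np.median(W[top][:,2]).round(4),top.sum())
L=[]
for sg in (1,-1):
    q=top&(sg*(v@l)>.012)&(sg*(v@l)<.075); P=W[q][:,:2]
    # inner edge: per slice along the cheek, nearest to ring
    c=P.mean(0); u=np.linalg.svd(P-c,full_matrices=False)[2][0]; n=np.array([-u[1],u[0]]); n*=np.sign((ring-c)@n)
    s=(P-c)@u; t=(P-c)@n; E=[]
    for a in np.arange(-.025,.026,.003):
        k=abs(s-a)<.0015
        if k.sum()>20: E.append(c+a*u+np.percentile(t[k],97)*n)
    E=np.array(E); c=E.mean(0); u=np.linalg.svd(E-c)[2][0]; n=np.array([-u[1],u[0]]); n*=np.sign((ring-c)@n)
    L.append((c,n)); print("cheek",sg,"normal deg",np.degrees(np.arctan2(n[1],n[0])).round(1),len(E))
n1,n2=L[0][1],L[1][1]; A=np.array([n1,n2]); b=np.array([L[0][0]@n1,L[1][0]@n2])
ax=-(n1+n2); ax/=np.hypot(*ax); print("included",np.degrees(np.arccos(n1@n2)),"(expect 60)","axis deg",np.degrees(np.arctan2(ax[1],ax[0])).round(1))
co=np.linalg.solve(A,b); print("corner",co.round(4),"ring centre",np.linalg.solve(A,b+.046).round(4), (co-.0531*ax).round(4))
m=(np.hypot(*np.moveaxis(v,-1,0))<.06)&(W[...,2]>.044)&(W[...,2]<.056); s,e=circ(W[m],ring,.043); s=s[:2]
print("dish rim",s.round(4),"dist to faces (46)",(A@s-b).round(4))
E
```

```text
[-6.2 -1.2  4.6]
top z 0.0309 23399
cheek 1 normal deg -138.0 17
cheek -1 normal deg 157.3 17
included 64.6752355108731 (expect 60) axis deg 9.7
corner [0.7213 0.0697] ring centre [0.6676 0.0606] [0.6689 0.0608]
dish rim [0.6646 0.0588] dist to faces (46) [0.0494 0.048 ]
```

The axis is nearer 10°, and the distances to the faces are even to within 1.4 mm, with the dish slightly nearer the right cheek. I test this by easing back a little, shifting 1 mm left, and creeping forward along 10°.

>>> servo_tool(motion=[[0.7,-0.0004,0.0008,0,0,0,1],[0.7,-0.001,0.0008,0,0,0,2],[0.7,-0.001,0.0004,0,0,0,3],[0.7,-0.001,0,0,0,0,3],[0.7,-0.001,-0.0004,0,0,0,3],[0.7,-0.001,-0.0004,0,0,0,3]])

```text
clock: 17.52
position: [0.62, 0.0518, 0.0141]
ee_rot: [0.766, -0.642, -0.001, 0.001]
ft_force: [-9.4, 1.4, 5.7]
grip_width: 0.692
```

```bash
python3 look.py "(.664,.060)" p7
```

```text
scene dish [0.6627 0.0606] 150
side dish [0.6643 0.0608] 125
clock 17.625 tcp [0.62   0.0518 0.0141] F [-8.6  1.9  4.7] dish in tool: lat -0.0011 fwd 0.0444 head 10.1
to ring [0.0025 0.0003] ahead(13deg) 0.0025 left -0.0002
```

>>> servo_tool(motion=[[0.7,-0.0005,0.0008,0,0,0,0],[0.7,-0.0012,0.0008,0,0,0,0],[0.7,-0.0018,0.0006,0,0,0,0],[0.7,-0.0018,0.0002,0,0,0,0],[0.7,-0.0018,-0.0002,0,0,0,0],[0.7,-0.0018,-0.0002,0,0,0,0]])

```text
clock: 18.38
position: [0.6206, 0.0529, 0.0142]
ee_rot: [0.766, -0.642, -0.0, 0.0]
ft_force: [-6.3, 1.1, 2.9]
grip_width: 0.696
```

```bash
python3 look.py "(.664,.060)" p8
```

```text
scene dish [0.6628 0.0614] 149
side dish [0.6642 0.0616] 123
clock 18.475 tcp [0.6206 0.0529 0.0142] F [-6.2  1.3  2.4] dish in tool: lat -0.0009 fwd 0.0437 head 10.0
to ring [ 0.0025 -0.0005] ahead(13deg) 0.0023 left -0.0010
```

>>> servo_tool(motion=[[0.7,-0.0005,0.0003,0,0,0,0],[0.7,-0.001,0.0003,0,0,0,0],[0.7,-0.0014,0,0,0,0,0],[0.7,-0.0014,-0.0004,0,0,0,0],[0.7,-0.0014,-0.0006,0,0,0,0],[0.7,-0.0014,-0.0006,0,0,0,0]])

```text
clock: 19.23
position: [0.6209, 0.0537, 0.0142]
ee_rot: [0.766, -0.643, -0.0, 0.001]
ft_force: [-5.6, -0.9, 3.4]
grip_width: 0.7
```

```bash
python3 look.py "(.664,.061)" p9; cat > fit.py <<'E'
from m import *
o,p,d=cam("wrist"); W=cloud("wrist",o,d); print(o["ft_force"].round(1)); cv2.imwrite("pics/wf%d.png"%(1000*o["clock"]),p)
ring=np.array([.667,.061]); v=W[...,:2]-ring
f=np.array([np.cos(.17),np.sin(.17)]); l=np.array([-f[1],f[0]])
top=(W[...,2]>.026)&(W[...,2]<.036)&(v@f>0.0)&(np.hypot(v[...,0],v[...,1])>.045)
L=[]
for sg in (1,-1):
    t=f*0+np.array([np.cos(.17+np.pi-sg*np.pi/3),np.sin(.17+np.pi-sg*np.pi/3)])
    q=top&(sg*(v@l)>.012)&(sg*(v@l)<.075); P=W[q][:,:2]-ring
    th=min(np.radians(np.arange(-8,8.1,.25)),key=lambda a:0)
    u0=np.array([-np.sin(.17+np.pi+sg*np.pi/6+0),np.cos(.17+np.pi+sg*np.pi/6)])
    E=[]; n=np.array([np.cos(.17+np.pi+sg*np.pi/6),np.sin(.17+np.pi+sg*np.pi/6)])
    s=P@u0; w=P@n
    for a in np.arange(-.06,.061,.003):
        k=abs(s-a)<.0015
        if k.sum()>40: E.append(np.percentile(w[k],97))
    print("side",sg,"face offset from ring guess: med %.4f"%-np.median(E),"spread",np.round([-max(E),-min(E)],4),len(E)); L.append((n,-np.median(E)))
m=(np.hypot(*np.moveaxis(v,-1,0))<.06)&(W[...,2]>.044)&(W[...,2]<.056); s,e=circ(W[m],ring,.043)
print("dish rim",s.round(4),"dish-face",[round(x[0]@(s[:2]-ring)+x[1],4) for x in L])
E
python3 fit.py
```

```text
scene dish [0.6631 0.0615] 142
side dish [0.6643 0.0617] 122
clock 19.325 tcp [0.6209 0.0538 0.0142] F [-6.3 -0.9  3.4] dish in tool: lat -0.0003 fwd 0.0436 head 10.0
to ring [ 0.0023 -0.0006] ahead(13deg) 0.0021 left -0.0011
[-6.3 -0.9  3.4]
side 1 face offset from ring guess: med 0.0465 spread [0.0451 0.0542] 22
side -1 face offset from ring guess: med 0.0464 spread [0.0443 0.0541] 22
dish rim [0.6657 0.0607 0.0426] dish-face [np.float64(0.0477), np.float64(0.0475)]
```

The force now lies along the axis at about 8°, the dish stopped shifting left, and both faces stand at equal distance (47.7 and 47.5 mm). It is seated on both cheeks, so I back the fork out and lift.

>>> servo_tool(motion=[[0.7,0,0.001,0,0,0,0],[0.7,0,0.003,0,0,0,0],[0.7,0,0.006,0,0,0,0],[0.7,0,0.012,0,0,0,0],[0.7,0,0.02,0,0,0,0],[0.7,0,0.03,0,0,0,0],[0.7,0,0.04,0,0,0,0],[0.7,0,0.045,-0.015,0,0,0],[0.7,0,0.045,-0.04,0,0,0],[0.7,0,0.045,-0.07,0,0,0],[0.7,0,0.045,-0.1,0,0,0],[0.7,0,0.045,-0.13,0,0,0],[0.7,0,0.045,-0.15,0,0,0],[0.7,0,0.045,-0.15,0,0,0]])

```text
clock: 21.12
position: [0.5781, 0.0465, 0.1668]
ee_rot: [0.766, -0.643, 0.002, -0.001]
ft_force: [0.2, 0.2, -0.5]
grip_width: 0.702
```

```bash
python3 look.py "(.664,.061)" pf; python3 fit.py; python3 - <<'E'
import cv2,numpy as np,glob
a=cv2.imread("pics/pf_scene.png"); w=cv2.imread(sorted(glob.glob("pics/wf*.png"))[-1])
cv2.imwrite("pics/final.png",np.hstack([cv2.resize(a[110:340,110:480],(480,300)),cv2.resize(w,(320,240))[:240] if 0 else cv2.copyMakeBorder(cv2.resize(w,(320,240)),0,60,0,0,cv2.BORDER_CONSTANT)]))
E
```

```text
scene dish [0.6636 0.0622] 233
side dish [0.6645 0.062 ] 184
clock 21.225 tcp [0.5768 0.0462 0.1643] F [ 0.3 -0.4 -0.5] dish in tool: lat -0.0005 fwd 0.0886 head 10.0
to ring [ 0.002  -0.0011] ahead(13deg) 0.0017 left -0.0015
[ 0.3 -0.4 -0.5]
side 1 face offset from ring guess: med 0.0470 spread [0.0446 0.0489] 20
side -1 face offset from ring guess: med 0.0469 spread [0.0441 0.0491] 20
dish rim [0.6653 0.0607 0.0427] dish-face [np.float64(0.0485), np.float64(0.0484)]
```

View pics/final.png

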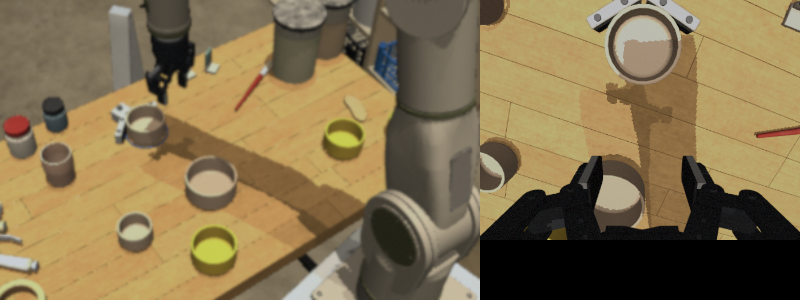

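The left picture shows the dish upright in the V at (146,126), with the other dishes unmoved. I take one close crop to see the ring line around it.

```bash
python3 - <<'E'
import cv2,glob
w=cv2.imread(sorted(glob.glob("pics/wf*.png"))[-1]); cv2.imwrite("pics/fin2.png",cv2.resize(w[0:170,170:400],(800,591),interpolation=cv2.INTER_CUBIC))
from m import *
for n in ("scene","side"):
    W=cloud(n,None,cv2.imread and eyes.camera(n)[1])
    for c in ((.432,.0745),(.449,.2707)):
        m=(np.hypot(W[...,0]-c[0],W[...,1]-c[1])<.08)&(W[...,2]>.015); print(n,circ(W[m],c,.045)[0].round(4))
E
```

```text
scene [0.4312 0.0778 0.0532]
scene [0.4481 0.2709 0.0334]
side [0.4318 0.0782 0.0525]
side [0.4496 0.2706 0.0333]
```

View pics/fin2.png

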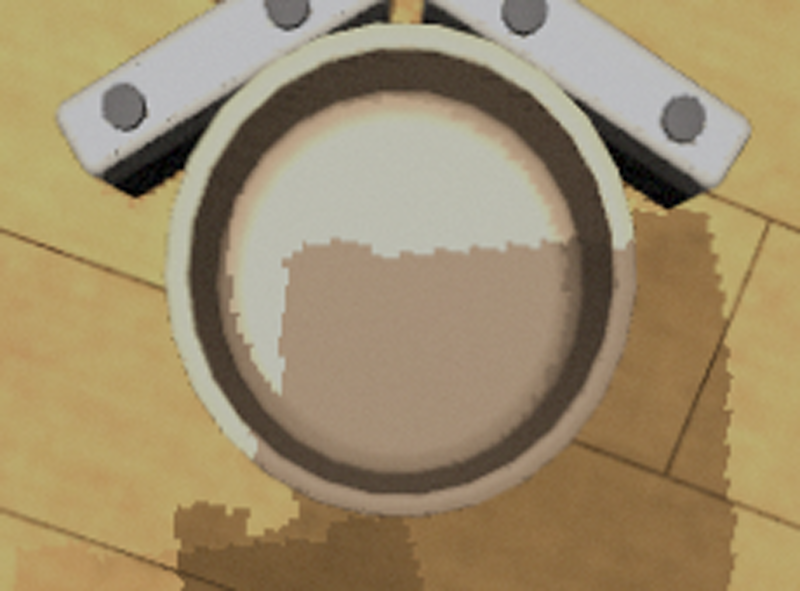

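The dish sits symmetric against both rubber faces. The large dish fit differs by 3 mm, and that fit had no upper height bound, so the arm overhead may be included. I check before handing in.

```bash
python3 - <<'E'
from m import *
c=(.432,.076)
for n in ("scene","side"):
    for k,d in (("before",np.load(n+"0.npz")["d"]),("after",eyes.camera(n)[1])):
        W=cloud(n,None,d); m0=(np.hypot(W[...,0]-c[0],W[...,1]-c[1])<.08)
        m=m0&(W[...,2]>.015)&(W[...,2]<.065); r=m0&(W[...,2]>.047)&(W[...,2]<.06)
        print(n,k,"above .065:",(m0&(W[...,2]>.065)).sum(),"all",circ(W[m],c,.053)[0].round(4),"rim",circ(W[r],c,.053)[0].round(4))
E
```

```text
scene before above .065: 0 all [0.431  0.0749 0.0532] rim [0.4313 0.0743 0.0532]
scene after above .065: 2756 all [0.4311 0.0747 0.0533] rim [0.4316 0.0741 0.0533]
side before above .065: 0 all [0.4326 0.0743 0.0534] rim [0.4328 0.0737 0.0534]
side after above .065: 2631 all [0.4325 0.0744 0.0532] rim [0.4326 0.0739 0.0532]
```

The large dish has not moved; the shift came from the arm overhead. Handing in.

```bash
python3 -c "
from workcell import ticket; print(ticket.hand_in())"
```

```text
the job is handed in; nothing more can be done
None
```

I slid the 92 mm bisque dish into the V of the spray fence and handed the job in at about 22 s on the clock. It rests against both rubber faces.

**How it was done:** I picked the dish out by its fitted diameter and its 50 mm rim height. The fingers, set to 60 mm, served as a fork to push it onto the fence axis. I then turned the fork and pushed along the axis, creeping at the end, and backed the fork out.

**Forces:** The highest reading was about 11 N (about 9.4 N of it in the push direction). Readings come only at the end of each move, so brief peaks in between were not seen.

**Last checks:**
- **Seating:** The dish axis is equally far from both cheeks, 48.5 and 48.4 mm. These fits read about 2 mm more than the expected 46 mm. At the end of the push the force lay along the fence axis, as it should with both cheeks touching.
- **Centring:** The dish axis measured 0.5 to 3 mm from my ring estimates of about (0.666–0.668, 0.061), within calibration and fit error. The ring line could not be seen under the dish in the last picture.
- **Other dishes:** The large and small dishes have not moved. One fit first showed a 3 mm shift of the large dish, but that came from the arm being included in the fit, and the repeat agreed to 0.2 mm.
- **Other bystanders:** The yellow dishes, tiles, beaker and brush were checked only by eye, and I saw no change.

**Disagreement:** My first estimate of the fence axis was 13°; the wrist depth gave 10°. The dish first pressed on the right cheek only, so I shifted it about 2 mm left until both cheeks touched.

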